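# Set the GPS beacon in its tilted cradle with its port facing the pointer, and latch it

### The job

Take the orange beacon shell that has a socket block on its side and stand it fully down in the tilted cradle of the rack, lying in the V of the two cheeks, turned about its own axis so that the socket block faces straight at the steel pointer. The shell is thin and brittle with cold: grip it lightly, set it down softly rather than dropping it, and let go; only then swing the steel keeper bar down all the way over the socket block. Leave everything else on the table where it is.

Things in the scene. Friction and masses are not known exactly. Their poses are not given: they have to be found in the camera images.
- beacon: Orange beacon shell to be set, loose, upright, 0.35 kg. Body 64 mm across, 74 mm high; shoulder to 83 mm; round neck to grip, 40 mm across, from 83 to the top at 125 mm. A socket block 20 wide, 22 high (34 to 56 mm up) juts from its side to 54 mm from the axis; the other shell has none. Origin: centre of underside; z up its axis, x towards the socket block.
- port (a point): Centre of the outer face of the beacon's socket block, 54 mm out along the beacon's x and 45 mm above its underside.
- cradle: Tilted cradle fixed on the rack: a plate leaning 25 degrees, low edge to the robot. Origin: on its upper face, where the centre of the beacon's underside belongs. z: normal of the plate = axis of the seated beacon, leaning towards the robot; x: up the slope, away from the robot, to the pointer; y level. Two cheeks 40 mm tall form a right-angled V on the -x side, faces 32.5 mm from the z axis.
- rack: Aluminium rack base, 230 x 220 mm, carrying the cradle; a frosted rail 380 mm long, 57 mm high along its far side. Origin: on the table; the cradle's origin is 20 mm nearer the robot and 58 mm up. In the cradle's frame (mm): plate x -50 to 95, y -68 to 68; keeper posts 74 tall at x 44, y 56; rest for the keeper's end 58 tall at x 44, y -56.
- mark (a point): Edge of the pointer that faces the cradle: a dark steel upright square bar set cornerwise, 62 mm tall, on the high side of the cradle plate. The point lies at x 72, y 0, z 45 mm of the cradle.
- keeper (a joint): Angle (rad) of the sprung steel keeper bar: 0 = fully down on its stop, lying along the cradle's -y across the high side, just above where the socket block belongs; 1.57 = standing along the cradle's z; more = leaning outwards (+y of the cradle). It stays where it is left; about 2 N at its end moves it.
- keeper_hinge (a point): Hinge of the keeper, at x 44, y 56, z 66 mm of the cradle; the hinge line is the cradle's x. The bar is 10 mm wide, 8 mm thick.
- keeper_tip (a point): Push point of the keeper: 23 mm out along the round handle, 16 mm across, that runs from the bar's free end (112 mm from the hinge) 41 mm along the cradle's +x, away from the shell. With the bar down it lies at x 67, y -56, z 66 mm of the cradle.
- spare_shell: Bystander: the other orange shell, same size (64 mm across, 125 mm high), with no socket block. Origin: centre of the underside.
- pole_clamp: Bystander: bronze pole clamp, about 100 x 70 x 50 mm. Origin: centre of the underside.
- solar_connector: Bystander: grey plastic connector lying down, 94 x 38 x 34 mm. Origin: under the middle.
- wrench: Bystander: steel wrench, 190 mm long, lying between the shells and the rail.
- battery_box: Bystander: black battery box with a wire handle, 155 x 115 x 130 mm. Origin: centre of the underside.
- flask: Bystander: steel flask, 74 mm across, 240 mm high. Origin: centre of the underside.
- brush: Bystander: hand brush, 200 mm long, lying to the left of the rack.

How it is judged:
On the way, in this order (a step that is already met when the one before it is completed fails the run):
1. the beacon stands in the cradle with its socket block facing the pointer, and has been let go (distance between beacon and cradle below 0.01 m and angle between the z axis of beacon and the z axis of cradle, either way round below 0.12 rad and y of port in the frame of cradle between -0.009 and 0.009 m and x of port in the frame of cradle above 0.03 m and contact force between the fingers and beacon below 0.1 N and linear speed of beacon below 0.02 m/s), for 0.3 s.
2. then the keeper bar is swung fully down (value of joint keeper below 0.08 rad), for 0.2 s.
At the end, for the whole second after the job is handed in: Beacon at rest in the cradle, let go: underside centre within 10 mm of its place, axis within 7 degrees of the cradle's, socket face within 9 mm sideways (10 degrees) of the pointer line, on the pointer's side; keeper within 0.08 rad of fully down (all of step 1 and value of joint keeper below 0.08 rad); the robot touches nothing.
It fails at once if the beacon is squeezed or struck by the fingers with more than 120 N in all (both pads summed) (contact force between the fingers and beacon above 120 N).
It fails at once if the beacon is pressed into the cradle with more than 90 N in all (all contacts summed) (contact force between beacon and cradle above 90 N).
It fails at once if the beacon falls freely (faster than 0.5 m/s with no finger on it) (contact force between the fingers and beacon below 0.1 N and linear speed of beacon above 0.5 m/s).
It fails at once if any of the bystanders is moved more than 25 mm (distance of any of spare_shell, pole_clamp, solar_connector, wrench, battery_box, flask, brush from where it was at the start of the episode above 0.025 m).
It also fails if it takes over 51 s, if anything falls off the work surface, if the arm or the gripper's body presses on something with over 40 N, if the wrist force passes 120 N, or if a joint passes its speed limit or range.

### The arm

A 6-joint arm with a two-finger parallel gripper is mounted at the origin on the work surface. World frame = base frame: x ahead of the robot, y to its left, z up, the work surface at z = 0. Lengths are in m, angles in rad, forces in N, time in s.
With the tool pointing down it reaches from about 0.35 to 0.85 m from the base axis. Payload 8.1 kg.
Tool frame: the origin (TCP) lies at the very end of the fingers, on their centre line; the grasp point (between the pads) lies 19 mm behind it; z points along the fingers, y is the line along which they close (so a half turn about z gives the same grasp; the last joint's range is limited). The gripper opens to 93 mm and grips with 3 to 60 N. Pads are 15 mm wide; open, the fingers measure 128 mm over their backs; the gripper's body (75 mm by 188 mm) begins 65 mm behind the grasp point.
Start: joints at [-1.187, 0.13, 1.488, -0, 1.523, -0.085], TCP at [0.271, -0.535, 0.197] pointing down, gripper open.
Joint ranges: [-2.96, 2.96], [-0.89, 2.26], [0.02, 2.5], [-1.34, 4.48], [0, 2.73], [-2.66, 2.66]. Speed limits (rad/s): [2.39, 2.39, 2.79, 3.14, 3.14, 3.14].

### API

Orientations are given as a rotation vector (axis times angle).
In Python, from plant import robot, imaging gives the robot as it stands.
- The arm moves only by the tool jog_arm, never from a script. Its argument "rows" is a list of rows, each a list of 2 entries, a list of its own where there are three numbers: the shift along the tool's x, y, z each as a share of 0.2 m, from -1 to 1, then the turn, a rotation vector about the tool's x, y, z each as a share of pi/2 rad, from -1 to 1. A call has 1 to 5 rows; each row is the pose to reach, as a shift and turn from the pose commanded when the call began, along the tool's axes at that moment; what a row does not reach only later rows make up. A row lasts 1/10 s, in which the tool goes at most 50 mm and 8.59 degrees, less where a joint would pass 70% of its speed; a pose out of reach is approached as far as the arm can. A call with a number of a shift or a turn outside -1 to 1 is refused whole. A call with a gripper value outside its range is refused whole. "hand" is the closure, from -1 (fully open) to 1 (shut), set as the call begins (left out, the last holds). The fingers move at their own pace and stop on an object; "squeeze" is the grip in N (left out, the last holds). Time passes only in rows, so rows that repeat a pose let the fingers close. It gives the time, the measured TCP pose, the force, the opening and the grip force at its end, in the units of the state.
- robot.read_state(): the state, without advancing time (a new reading comes with each control period).
- imaging.read_camera(name): name is "side" or "top" or "wrist"; returns a dict with "frame" (480x640x3 uint8, red, green, blue), "vertical_fov" (degrees; the focal length in pixels is half the picture's height over the tangent of half this angle, whatever the lens; pixels are square), "cx", "cy" (the principal point, pixels), "k1" (the pictures are not rectified: a ray, as slopes to the right and down, at radius r is drawn at 1 + k1 r^2 times it, then the intrinsics apply), "R" (3x3) and "t" (3): a world point X has camera coordinates R X + t. Camera axes: x right, y down, z forward; pixel columns grow to the right and rows downward; lengths in m; the calibration is good to about 2 mm. A picture is of the moment at which its call begins. There is no depth.
- robot.close_job(): hands the job in; it is judged then, once.
The state is a dict: "t": time; "q": joint angles; "dq": joint speeds; "joint_torque": joint torques, N m; "tool_pos": TCP position; "orientation": TCP orientation; "force": force on the tool from outside, world axes, zero at the start; "wrist_torque": the same for the moment, N m; "opening": finger opening in m; "gripper_force": force on a finger pad.
Only numpy, scipy, OpenCV 4.12 (cv2) and the standard library are available. Lean on these libraries where they do the work, as an engineer would, in place of code of your own. Each camera call takes 0.05 s, during which the arm holds its last target. There are 200 camera calls.

## Working session

There is one attempt and no reset: what is moved stays moved. The work goes in short steps, Python scripts to look and compute and a tool call to move; the robot and the scene stay as the last step left them, time stands still between calls to the robot, and variables do not carry over. Pictures are saved under pics/ and viewed, at most 10 in all, crops included, and the job is handed in when it is done.

Besides the shell and the picture viewer there is one more tool, called after "Emit:" as name(argument=value, ...) on one line, values as JSON. jog_arm: Moves the arm, as the interface text tells. Its arguments: {"type":"object","properties":{"rows":{"type":"array"},"hand":{"type":"number"},"squeeze":{"type":"number"}},"required":["rows"]}

```bash
mkdir -p pics; ls; cat > h.py <<'E'
import numpy as np, cv2
from plant import robot, imaging
from scipy.spatial.transform import Rotation as Ro
def cam(n,save=None):
    c=imaging.read_camera(n); 
    if save: cv2.imwrite('pics/'+save,c['frame'][:,:,::-1])
    return c
def K(c):
    f=240/np.tan(np.radians(c['vertical_fov'])/2)
    return np.array([[f,0,c['cx']],[0,f,c['cy']],[0,0,1.]]), np.array([c['k1'],0,0,0.])
def ray(c,u,v):
    k,d=K(c); p=cv2.undistortPoints(np.array([[[u,v]]],float),k,d)[0,0]
    R=np.array(c['R']); return -R.T@np.array(c['t']), R.T@np.array([p[0],p[1],1])
def onz(c,u,v,z):
    o,d=ray(c,u,v); return o+d*(z-o[2])/d[2]
def proj(c,X):
    k,d=K(c); R=np.array(c['R']); 
    return cv2.projectPoints(np.array(X,float).reshape(-1,1,3),cv2.Rodrigues(R)[0],np.array(c['t'],float),k,d)[0][:,0]
def tri(a,pa,b,pb):
    o1,d1=ray(a,*pa);o2,d2=ray(b,*pb)
    s=np.linalg.lstsq(np.c_[d1,-d2],o2-o1,rcond=None)[0]
    p,q=o1+d1*s[0],o2+d2*s[1]; return (p+q)/2,np.linalg.norm(p-q)
E
python3 - <<'E'
from h import *
for n in('top','side'):
    c=cam(n,n+'0.png'); R=np.array(c['R']); print(n,-R.T@np.array(c['t']),R[2],c['vertical_fov'],c['k1'])
print(robot.read_state())
E
```

```text
pics
top [0.39157697 0.07542379 1.45651641] [ 0.09082705 -0.0060196  -0.99584849] 44.13011544553332 -0.10264983441388506
side [0.34586459 1.35396667 0.82812207] [ 0.10750556 -0.85942256 -0.49983539] 43.65126935640592 0.013297186949887577
{'t': 0.1, 'q': array([-1.18736229e+00,  1.31060054e-01,  1.48918946e+00, -2.77806441e-05,
        1.52300119e+00, -8.53705941e-02]), 'dq': array([ 8.00397775e-04, -1.60450575e-03, -2.74574063e-03, -4.64620343e-04,
        1.63684646e-03, -5.48818264e-05]), 'joint_torque': array([ 5.80130509e-04, -5.61339784e+01, -4.93097663e+01,  7.69582693e-02,
        2.90418748e-02, -8.08638242e-05]), 'tool_pos': array([ 0.27090813, -0.53473244,  0.19559719]), 'orientation': array([-3.05408923e+00, -7.29293787e-01,  4.29589568e-04]), 'force': array([ 0.3602392 , -0.73058841, -0.36373596]), 'wrist_torque': array([ 0.00497081,  0.00494334, -0.02028257]), 'gripper_force': 0.0, 'opening': 0.0929900758584562}
```

View pics/top0.png

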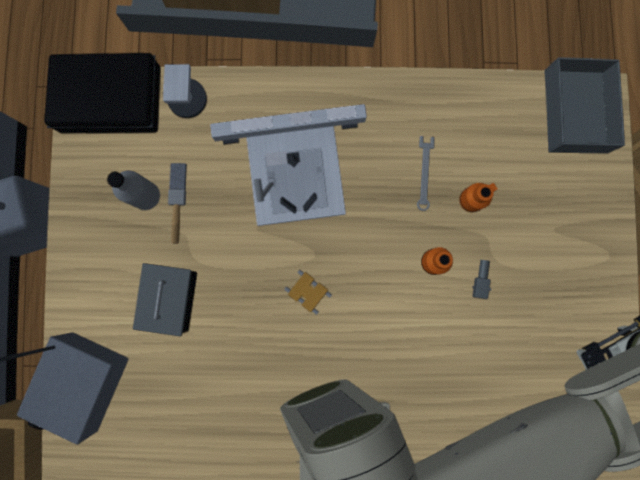

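View pics/side0.png

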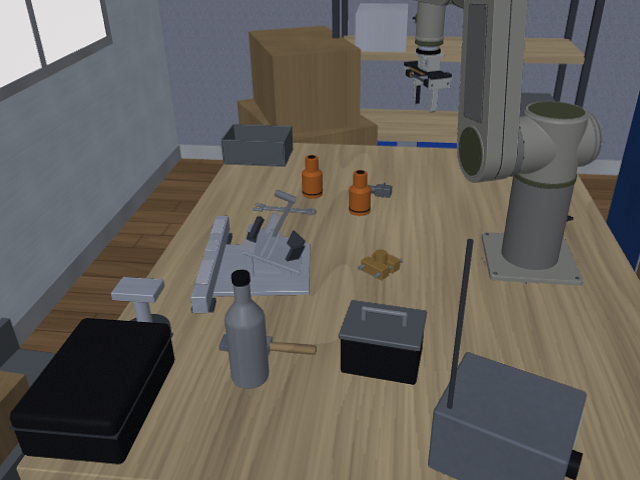

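The top view shows the beacon with its block at about (477,197), block towards (492,187). The spare shell is at (437,261), the rack at (296,170) with the pointer at (293,158), and the keeper leans at (262,188). I'll enlarge these areas.

```bash
python3 - <<'E'
import cv2,numpy as np
t=cv2.imread('pics/top0.png'); s=cv2.imread('pics/side0.png')
a=cv2.resize(t[100:230,205:372],None,fx=4,fy=4,interpolation=cv2.INTER_CUBIC)
cv2.imwrite('pics/a.png',a)
b=cv2.resize(s[180:310,190:320],None,fx=4,fy=4,interpolation=cv2.INTER_CUBIC)
c=cv2.resize(t[170:235,440:510],None,fx=4,fy=4,interpolation=cv2.INTER_CUBIC)
c=cv2.copyMakeBorder(c,0,520-c.shape[0],0,0,cv2.BORDER_CONSTANT)
cv2.imwrite('pics/b.png',np.hstack([b,c]))
E
```

```text
(no output)
```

View pics/a.png

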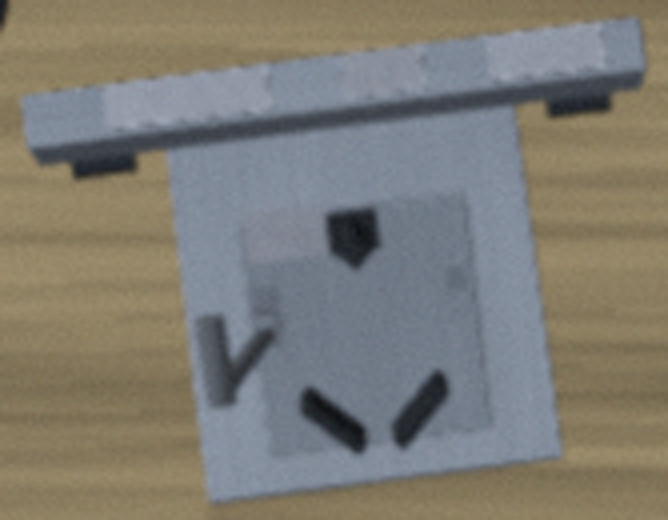

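View pics/b.png

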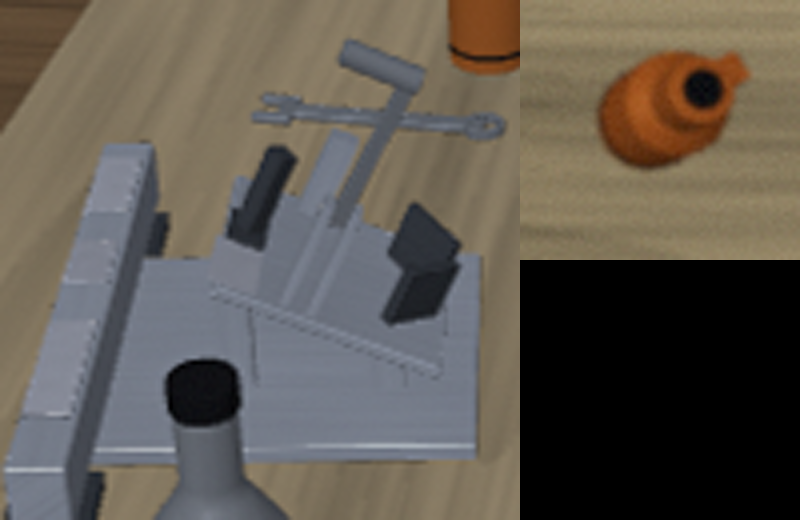

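The crops give pointer-edge top (355,268), plate corners, cheeks, and the keeper leaning out to the +y side with its handle at about (215,360). In the beacon crop, the block's outer edge runs (732,55)-(748,75). Next I'll fit poses from these points.

```bash
cat >> h.py <<'E'
def rackT(p):
    Rz=Ro.from_euler('z',p[2]).as_matrix(); Rt=Ro.from_euler('y',-25,degrees=True).as_matrix()
    o=np.array([p[0],p[1],0])+Rz@np.array([-.02,0,.058]); return Rz@Rt,o
E
python3 - <<'E'
from h import *
from scipy.optimize import least_squares
T=cam('top');S=cam('side')
A=lambda x,y:(205+x/4-.375,100+y/4-.375)
B=lambda x,y:(190+x/4-.375,180+y/4-.375)
pts=[(T,A(240,212),(95,68,0)),(T,A(467,192),(95,-68,0)),(T,A(493,428),(-50,-68,0)),(T,A(270,458),(-50,68,0)),(T,A(355,268),(72,0,62)),
 (S,B(213,290),(95,68,0)),(S,B(437,373),(-50,68,0))]
def res(p):
    R,o=rackT(p); return np.array([proj(c,R@(np.array(X)/1000)+o)[0]-u for c,u,X in pts]).ravel()
r=least_squares(res,[.7,.15,.1],loss='soft_l1'); print('rack',r.x,np.round(r.fun.reshape(-1,2),1).tolist())
R,o=rackT(r.x); print('cradle o',o,'x',R[:,0],'z',R[:,2])
# keeper: handle ends
hp=[(T,A(210,318),85),(T,A(222,400),46),(S,B(345,52),85),(S,B(420,80),46)]
def rk(t): return np.array([proj(c,R@(np.array([x,56-112*np.cos(t[0]),66+112*np.sin(t[0])])/1000)+o)[0]-u for c,u,x in hp]).ravel()
k=least_squares(rk,[1.9]); print('keeper',k.x,np.round(rk(k.x),1))
# beacons
for n,c,box in(('T',T,(170,440,235,510)),('T2',T,(240,415,285,460))):
    f=c['frame'][box[0]:box[2],box[1]:box[3]].astype(int); 
    org=((f[...,0]>f[...,2]+50)).astype(np.uint8)
    cl=cv2.morphologyEx(org,cv2.MORPH_CLOSE,np.ones((3,3),np.uint8))
    hole=((f.max(2)<45)).astype(np.uint8); n_,l,st,ce=cv2.connectedComponentsWithStats(hole)
    i=1+np.argmax(st[1:,4]); u=ce[i]+[box[1],box[0]]; print(n,u,st[i],onz(c,*u,.125))
ax=onz(T,*u,.125)
C=lambda x,y:(440+(x-520)/4-.375,170+y/4-.375)
print('port corners',onz(T,*C(730,55),.056),onz(T,*C(749,75),.056))
f=S['frame'].astype(int);m=((f[...,0]>f[...,2]+70)&(f[...,0]>1.6*f[...,1])).astype(np.uint8);m[:, :290]=0;m[:,385:]=0;m[:140]=0;m[230:]=0
n_,l,st,ce=cv2.connectedComponentsWithStats(m)
for i in range(1,n_):
  if st[i,4]>50: x,y,w,h,a=st[i]; print(st[i], 'topmid ray on z.125', onz(S,x+w/2-.5,y+h*.25,.1))
s=robot.read_state();M=Ro.from_rotvec(s['orientation']).as_matrix();print(s['tool_pos'],M.tolist())
E
```

```text
rack [0.63833851 0.11926286 0.13037429] [[-1.2, 2.4], [-0.2, 0.2], [-0.1, -0.0], [-0.3, -0.6], [0.7, 0.4], [-1.4, -2.4], [-0.1, -2.1]]
cradle o [0.61850824 0.11666275 0.058     ] x [0.89861623 0.11782479 0.42261826] z [-0.41903163 -0.0549426   0.90630779]
keeper [1.7723789] [-0.5 -0.7 -0.7 -3.1 -2.6 -1.4 -4.9 -1.8]
T [485.44067797 191.81355932] [42 18  8  9 59] [ 0.60716647 -0.31704971  0.125     ]
T2 [444.13114754 259.21311475] [25 15  9  9 61] [ 0.45215677 -0.21855927  0.125     ]
port corners [ 0.63916965 -0.35443045  0.056     ] [ 0.62703073 -0.36583336  0.056     ]
[302 156  20  38 577] topmid ray on z.125 [ 0.6014135  -0.30043655  0.1       ]
[349 171  21  40 655] topmid ray on z.125 [ 0.4503181  -0.20428324  0.1       ]
[ 0.27097995 -0.53491008  0.19587149] [[0.8921111422964914, 0.4518158270392769, -0.0004101551699044262], [0.451815997451537, -0.892110503858963, 0.001073941981436494], [0.0001193202492511331, -0.001143390275019741, -0.99999933921046]]
```

Emit:
jog_arm(rows=[[[0.25, -0.02, -0.08], [0, 0, 0]], [[0.5, -0.05, -0.15], [0, 0, 0]], [[0.75, -0.08, -0.2], [0, 0, 0]], [[1, -0.1, -0.25], [0, 0, 0]], [[1, -0.1, -0.25], [0, 0, 0]]], hand=-1, squeeze=20)

```text
t: 0.7
tool_pos: [0.445, -0.424, 0.248]
orientation: [3.053, 0.737, 0.004]
force: [0.4, -0.1, 0.1]
opening: 0.093
gripper_force: 0.0
```

Emit:
jog_arm(rows=[[[0.2, -0.02, -0.04], [0, 0, 0]], [[0.4, -0.05, -0.08], [0, 0, 0]], [[0.5, -0.08, -0.1], [0, 0, 0]], [[0.5, -0.1, -0.1], [0, 0, 0]], [[0.5, -0.1, -0.1], [0, 0, 0]]])

```text
t: 1.2
tool_pos: [0.5201, -0.3639, 0.266]
orientation: [-3.055, -0.731, 0.002]
force: [-0.1, -0.1, 0.3]
opening: 0.0928
gripper_force: 0.0
```

```bash
python3 - <<'E'
from h import *
c=cam('wrist','w1.png');s=robot.read_state();M=Ro.from_rotvec(s['orientation']).as_matrix()
R=np.array(c['R']);print(s['t'],s['tool_pos'],'cam in tool',M.T@(-R.T@np.array(c['t'])-s['tool_pos']),'fwd in tool',M.T@R[2],'right',M.T@R[0],c['vertical_fov'])
b=np.array([[.607,-.317,0],[.607,-.317,.125],[.633,-.36,.056]]);print(proj(c,b))
E
```

```text
1.25 [ 0.5196953  -0.36450269  0.26597422] cam in tool [ 0.07222362 -0.00093838 -0.18789867] fwd in tool [-2.58708463e-01  7.60469283e-04  9.65955151e-01] right [ 3.83527853e-04  9.99999692e-01 -6.84552639e-04] 69.18833712645532
[[317.24637197 123.08939056]
 [316.58139704 114.35100843]
 [363.31514014 116.21397726]]
```

View pics/w1.png

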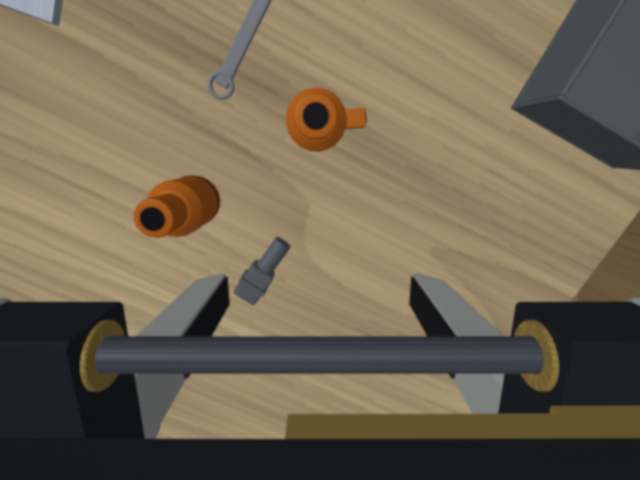

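The wrist view shows the beacon's hole at about (316,116) and the block's outer end at (365,119). The block is almost along the tool's +y.

```bash
python3 - <<'E'
from h import *
c=cam('wrist');s=robot.read_state();M=Ro.from_rotvec(s['orientation']).as_matrix()
f=c['frame'].astype(int)
hole=(f.max(2)<50).astype(np.uint8);hole[:95]=0;hole[140:]=0;hole[:,:295]=0;hole[:,340:]=0
u=cv2.connectedComponentsWithStats(hole); i=1+np.argmax(u[2][1:,4]); hc=u[3][i]
ax=onz(c,*hc,.125)
org=(f[...,0]>f[...,2]+70).astype(np.uint8); org[:,:352]=0; org[:,380:]=0; org[:95]=0;org[150:]=0
v,x=np.nonzero(org); print('block box',x.min(),x.max(),v.min(),v.max(), [(k,v[x==k].min(),v[x==k].max()) for k in (354,358,362,364)])
m=[onz(c,k,(v[x==k].min()+v[x==k].max())/2,.056) for k in (354,358,362)]
a=np.mean(m,0); d=(a-ax)[:2]; yaw=np.arctan2(d[1],d[0]); ty=np.arctan2(M[1,1],M[0,1])
e=(m[2]-m[0])[:2]
print('hole',hc,ax,'yaw',np.degrees(yaw),'from edge dir',np.degrees(np.arctan2(e[1],e[0])),'tool y',np.degrees(ty))
g=onz(c,x.max(),118,.05); print('len',np.linalg.norm((g-ax)[:2]))
t=np.array([ax[0],ax[1],.089]); print('shift in tool /0.2:',M.T@(t-s['tool_pos'])/.2,'turn z share', (ty-yaw)/(np.pi/2))
E
```

```text
block box 352 365 107 127 [(354, np.int64(108), np.int64(126)), (358, np.int64(107), np.int64(126)), (362, np.int64(107), np.int64(126)), (364, np.int64(108), np.int64(125))]
hole [314.92781316 114.69639066] [ 0.60566258 -0.31648947  0.125     ] yaw -58.72958339423809 from edge dir -59.78142207129391 tool y -63.20117254725906
len 0.05427109740874932
shift in tool /0.2: [ 0.49437107 -0.02094573  0.88443585] turn z share -0.049684323922455295
```

Emit:
jog_arm(rows=[[[0.2, -0.01, 0.0], [0, 0, -0.025]], [[0.4, -0.02, 0.1], [0, 0, -0.05]], [[0.495, -0.021, 0.25], [0, 0, -0.05]], [[0.495, -0.021, 0.4], [0, 0, -0.05]], [[0.495, -0.021, 0.4], [0, 0, -0.05]]], hand=-1)

```text
t: 1.8
tool_pos: [0.6037, -0.3146, 0.1799]
orientation: [-3.018, -0.846, 0.011]
force: [-0.4, -0.2, -0.3]
opening: 0.093
gripper_force: 0.0
```

Emit:
jog_arm(rows=[[[0, 0, 0.15], [0, 0, 0]], [[0, 0, 0.3], [0, 0, 0]], [[0, 0, 0.42], [0, 0, 0]], [[0, 0, 0.48], [0, 0, 0]], [[0, 0, 0.48], [0, 0, 0]]])

```text
t: 2.3
tool_pos: [0.6056, -0.3161, 0.0895]
orientation: [-3.024, -0.846, 0.003]
force: [0.2, -0.1, 0.9]
opening: 0.0929
gripper_force: 0.0
```

```bash
python3 - <<'E'
from h import *
s=robot.read_state();M=Ro.from_rotvec(s['orientation']).as_matrix();ty=np.arctan2(M[1,1],M[0,1])
print(s['t'],s['tool_pos'],np.degrees(ty),M[:,2],s['force'],M.T@(np.array([.6057,-.3165,.089])-s['tool_pos'])/.2)
E
```

```text
2.3 [ 0.60556312 -0.31609922  0.08954544] -58.7244277885687 [-0.00230403  0.00122553 -0.99999659] [ 0.20096406 -0.08965492  0.88143625] [-0.00045176  0.00207413  0.00272314]
```

Pose is right; close lightly.

Emit:
jog_arm(rows=[[[0, 0, 0], [0, 0, 0]], [[0, 0, 0], [0, 0, 0]], [[0, 0, 0], [0, 0, 0]], [[0, 0, 0], [0, 0, 0]], [[0, 0, 0], [0, 0, 0]]], hand=1, squeeze=18)

```text
t: 2.8
tool_pos: [0.6074, -0.3156, 0.0911]
orientation: [3.024, 0.849, 0.001]
force: [-0.9, 0.3, -1.0]
opening: 0.0575
gripper_force: 0.0
```

Emit:
jog_arm(rows=[[[0, 0, 0], [0, 0, 0]], [[0, 0, 0], [0, 0, 0]], [[0, 0, 0], [0, 0, 0]], [[0, 0, -0.02], [0, 0, 0]], [[0, 0, -0.05], [0, 0, 0]]])

```text
t: 3.3
tool_pos: [0.6063, -0.315, 0.0996]
orientation: [-3.023, -0.849, 0.002]
force: [0.0, 0.5, -2.7]
opening: 0.0395
gripper_force: 18.0
```

Emit:
jog_arm(rows=[[[0, 0, -0.15], [0, 0, 0]], [[0.05, -0.1, -0.35], [0, 0, -0.08]], [[0.12, -0.25, -0.6], [0, 0, -0.17]], [[0.2, -0.4, -0.85], [0, 0, -0.26]], [[0.3, -0.5, -1.0], [0, 0, -0.33]]])

```text
t: 3.8
tool_pos: [0.6045, -0.2056, 0.2946]
orientation: [2.702, 1.601, 0.0]
force: [2.2, -0.0, -2.0]
opening: 0.0392
gripper_force: 18.0
```

```bash
cat >> h.py <<'E'
def go(pos,Rt):
    s=robot.read_state();M=Ro.from_rotvec(s['orientation']).as_matrix()
    print('t',round(s['t'],2),'F',np.round(s['force'],1),'open',round(s['opening'],4),'g',round(s['gripper_force'],1))
    print('shift',np.round(M.T@(pos-s['tool_pos'])/.2,3),'turn',np.round(Ro.from_matrix(M.T@Rt).as_rotvec()/(np.pi/2),3))
def frame(y,z): return np.c_[np.cross(y,z),y,z]
RK=[.63834,.11926,.13037]
E
python3 - <<'E'
from h import *
go([.62,-.01,.33],frame([np.cos(.13),np.sin(.13),0],[0,0,-1]))
E
```

```text
t 3.8 F [ 2.2 -0.  -2. ] open 0.0392 g 18.0
shift [ 0.895 -0.401 -0.178] turn [ 0.001  0.    -0.401]
```

Emit:
jog_arm(rows=[[[0.15, -0.07, -0.03], [0, 0, -0.08]], [[0.35, -0.16, -0.07], [0, 0, -0.17]], [[0.58, -0.26, -0.12], [0, 0, -0.26]], [[0.78, -0.35, -0.16], [0, 0, -0.34]], [[0.9, -0.4, -0.18], [0, 0, -0.4]]])

```text
t: 4.3
tool_pos: [0.6223, -0.0061, 0.3295]
orientation: [2.071, 2.362, 0.003]
force: [-0.4, -0.0, -3.1]
opening: 0.0396
gripper_force: 18.0
```

Emit:
jog_arm(rows=[[[0, 0, 0], [0, 0, 0]], [[0, 0, 0], [0, 0, 0]], [[0, 0, 0], [0, 0, 0]]])

```text
t: 4.6
tool_pos: [0.6221, -0.0108, 0.3277]
orientation: [-2.083, -2.352, 0.001]
force: [0.3, -0.6, -4.6]
opening: 0.0393
gripper_force: 18.0
```

```bash
python3 - <<'E'
from h import *
c=cam('wrist','w2.png');R,o=rackT(RK)
P=[(95,68,0),(95,-68,0),(-50,-68,0),(-50,68,0),(72,0,62),(72,0,0)]
print(np.round(proj(c,[R@(np.array(p)/1000)+o for p in P])).tolist()); go([.62,-.01,.33],frame([np.cos(.13),np.sin(.13),0],[0,0,-1]))
E
```

```text
[[410.0, 26.0], [404.0, 156.0], [295.0, 156.0], [292.0, 43.0], [371.0, 88.0], [386.0, 95.0]]
t 4.65 F [-0.7  0.4 -3. ] open 0.0396 g 18.0
shift [ 0.006 -0.01  -0.012] turn [-0.001  0.    -0.006]
```

View pics/w2.png

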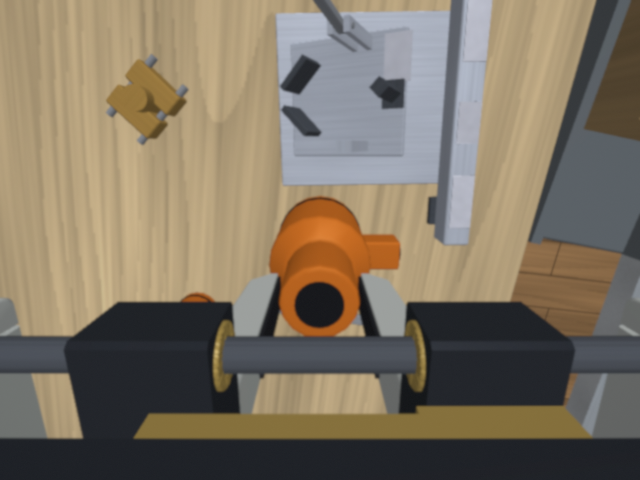

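The wrist view matches the projected rack: plate corners at (404,156), (295,156) and (292,43), pointer edge top at (371,88). The held beacon has its block pointing towards image right, the rack's +x. Next is the approach.

```bash
python3 - <<'E'
from h import *
R,o=rackT(RK); go(o+R[:,2]*.189+R[:,0]*.004,frame(R[:,0],-R[:,2]))
E
```

```text
t 4.65 F [-0.7  0.4 -3. ] open 0.0396 g 18.0
shift [ 0.633 -0.321  0.483] turn [-0.278  0.001 -0.006]
```

Emit:
jog_arm(rows=[[[0.1, -0.05, 0], [-0.06, 0, 0]], [[0.25, -0.14, 0.05], [-0.13, 0, 0]], [[0.42, -0.22, 0.15], [-0.2, 0, 0]], [[0.56, -0.3, 0.25], [-0.26, 0, -0.006]], [[0.633, -0.321, 0.35], [-0.278, 0.001, -0.006]]])

```text
t: 5.15
tool_pos: [0.5384, 0.1082, 0.2532]
orientation: [1.857, 2.119, 0.469]
force: [0.5, 0.5, -4.4]
opening: 0.039
gripper_force: 18.0
```

Emit:
jog_arm(rows=[[[0, 0, 0], [0, 0, 0]], [[0, 0, 0], [0, 0, 0]], [[0, 0, 0], [0, 0, 0]]])

```text
t: 5.45
tool_pos: [0.5449, 0.1067, 0.2608]
orientation: [1.855, 2.115, 0.471]
force: [1.1, 0.6, -3.6]
opening: 0.0397
gripper_force: 18.0
```

```bash
python3 - <<'E'
from h import *
R,o=rackT(RK); go(o+R[:,2]*.089+R[:,0]*.004,frame(R[:,0],-R[:,2]))
T=cam('top');c=cam('side')
s=robot.read_state()
t,z=T['frame'][90:240,205:385],c['frame'][110:310,190:370]
im=np.hstack([cv2.resize(t,(480,400)),cv2.resize(z,(320,356))[:356] if 0 else cv2.resize(z,(320,400))])
cv2.imwrite('pics/p3.png',im[:,:,::-1])
E
```

```text
t 5.45 F [ 1.1  0.6 -3.6] open 0.0397 g 18.0
shift [ 0.002 -0.074  0.631] turn [0.002 0.    0.001]
```

View pics/p3.png

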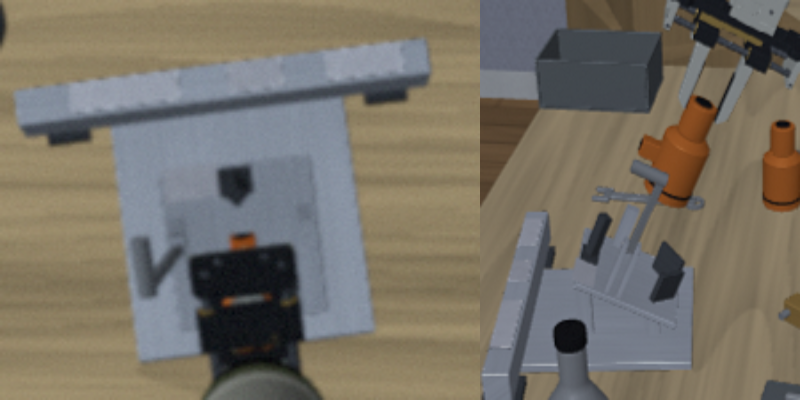

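The beacon is held tilted above the cradle, with its block pointing at the pointer. Descend.

Emit:
jog_arm(rows=[[[0, -0.074, 0.08], [0, 0, 0]], [[0, -0.074, 0.2], [0, 0, 0]], [[0, -0.074, 0.33], [0, 0, 0]], [[0, -0.074, 0.45], [0, 0, 0]], [[0, -0.074, 0.53], [0, 0, 0]]])

```text
t: 6.05
tool_pos: [0.5752, 0.1113, 0.1545]
orientation: [1.857, 2.119, 0.468]
force: [-0.1, 0.8, -2.7]
opening: 0.0392
gripper_force: 18.0
```

Emit:
jog_arm(rows=[[[0, 0, 0], [0, 0, 0]], [[0, 0, 0], [0, 0, 0]], [[0, 0, 0], [0, 0, 0]]])

```text
t: 6.35
tool_pos: [0.5752, 0.1118, 0.1575]
orientation: [1.854, 2.117, 0.471]
force: [-0.0, 0.4, -3.2]
opening: 0.0392
gripper_force: 18.0
```

```bash
python3 - <<'E'
from h import *
R,o=rackT(RK); go(o+R[:,2]*.089+R[:,0]*.003,frame(R[:,0],-R[:,2]))
E
```

```text
t 6.35 F [-0.   0.4 -3.2] open 0.0392 g 18.0
shift [-0.004  0.002  0.098] turn [ 0.002 -0.     0.001]
```

19.6 mm left; approach in small steps, watching the force.

Emit:
jog_arm(rows=[[[0, 0, 0.02], [0, 0, 0]], [[0, 0, 0.04], [0, 0, 0]], [[0, 0, 0.055], [0, 0, 0]], [[0, 0, 0.07], [0, 0, 0]], [[0, 0, 0.075], [0, 0, 0]]])

```text
t: 6.85
tool_pos: [0.5804, 0.113, 0.1419]
orientation: [1.855, 2.119, 0.47]
force: [-8.9, -0.2, 6.1]
opening: 0.0398
gripper_force: 18.0
```

Emit:
jog_arm(rows=[[[0, 0, 0.005], [0, 0, 0]], [[0, 0, 0.01], [0, 0, 0]], [[0, 0, 0.015], [0, 0, 0]], [[0, 0, 0.015], [0, 0, 0]], [[0, 0, 0.015], [0, 0, 0]]])

```text
t: 7.35
tool_pos: [0.583, 0.1134, 0.1426]
orientation: [1.852, 2.117, 0.473]
force: [-14.6, -0.1, 15.4]
opening: 0.0396
gripper_force: 18.2
```

```bash
python3 - <<'E'
from h import *
R,o=rackT(RK); go(o+R[:,2]*.089,frame(R[:,0],-R[:,2])); s=robot.read_state(); print('cradle frame F',R.T@s['force'],'tcp',R.T@(s['tool_pos']-o)*1000)
E
```

```text
t 7.35 F [-14.6  -0.1  15.4] open 0.0396 g 18.2
shift [-0.007 -0.017  0.014] turn [ 0.003 -0.     0.002]
cradle frame F [-6.56678969  1.81354145 20.08790481] tcp [ 3.41584296  1.39164834 91.72572897]
```

Emit:
jog_arm(rows=[[[0, 0, -0.008], [0, 0, 0]], [[-0.003, -0.005, -0.008], [0, 0, 0]], [[-0.006, -0.01, -0.008], [0, 0, 0]], [[-0.006, -0.016, -0.008], [0, 0, 0]], [[-0.006, -0.02, -0.008], [0, 0, 0]]])

```text
t: 7.85
tool_pos: [0.5789, 0.1114, 0.1404]
orientation: [1.853, 2.117, 0.473]
force: [2.9, 2.2, 5.9]
opening: 0.0397
gripper_force: 17.9
```

Emit:
jog_arm(rows=[[[0, 0, 0], [0, 0, 0]], [[0, 0, 0], [0, 0, 0]]])

```text
t: 8.05
tool_pos: [0.5788, 0.1115, 0.1404]
orientation: [1.853, 2.117, 0.473]
force: [2.1, 1.4, 6.4]
opening: 0.0396
gripper_force: 18.0
```

```bash
python3 - <<'E'
from h import *
R,o=rackT(RK); go(o+R[:,2]*.089,frame(R[:,0],-R[:,2])); s=robot.read_state(); print('cradle frame F',R.T@s['force'],'tcp',R.T@(s['tool_pos']-o)*1000)
E
```

```text
t 8.05 F [2.1 1.4 6.4] open 0.0396 g 18.0
shift [-0.     0.007  0.013] turn [ 0.002 -0.     0.001]
cradle frame F [4.7544234  1.13608522 4.84543324] tcp [-1.48501050e+00  6.86322669e-02  9.16419733e+01]
```

Light contact with both plate and cheeks. Release.

Emit:
jog_arm(rows=[[[0, 0, 0], [0, 0, 0]], [[0, 0, 0], [0, 0, 0]], [[0, 0, 0], [0, 0, 0]], [[0, 0, 0], [0, 0, 0]], [[0, 0, 0], [0, 0, 0]]], hand=-1)

```text
t: 8.55
tool_pos: [0.5773, 0.1112, 0.1386]
orientation: [1.855, 2.119, 0.469]
force: [0.3, -0.1, -0.2]
opening: 0.0744
gripper_force: 0.0
```

Emit:
jog_arm(rows=[[[0, 0, -0.1], [0, 0, 0]], [[0, 0, -0.3], [0, 0, 0]], [[0, 0, -0.5], [0, 0, 0]], [[0, 0, -0.7], [0, 0, 0]], [[0, 0, -0.7], [0, 0, 0]]])

```text
t: 9.05
tool_pos: [0.5205, 0.1036, 0.2737]
orientation: [1.849, 2.113, 0.479]
force: [0.7, -0.2, 0.5]
opening: 0.0928
gripper_force: 0.0
```

Emit:
jog_arm(rows=[[[0, -0.2, -0.1], [0, 0, 0]], [[-0.2, -0.4, -0.1], [0, 0, 0]], [[-0.3, -0.4, -0.1], [0, 0, 0]], [[-0.4, -0.4, -0.1], [0, 0, 0]], [[-0.4, -0.4, -0.1], [0, 0, 0]]], hand=1)

```text
t: 9.55
tool_pos: [0.4491, 0.0114, 0.2498]
orientation: [1.858, 2.115, 0.468]
force: [0.3, -0.3, -0.2]
opening: 0.0575
gripper_force: 0.0
```

```bash
python3 - <<'E'
from h import *
R,o=rackT(RK); s=robot.read_state(); print('t',s['t'],'tcp',R.T@(s['tool_pos']-o)*1000)
w=cam('wrist');t=cam('top')
P=[(0,0,125),(54,10,56),(54,-10,56),(54,0,34),(72,0,62)]
X=[R@(np.array(p)/1000)+o for p in P]
print(np.round(proj(w,X)).tolist(),np.round(proj(t,X)-[205,90],1).tolist())
im=np.hstack([cv2.resize(w['frame'],(480,360)),cv2.resize(t['frame'][90:240,205:365],(320,360))])
cv2.imwrite('pics/p4.png',im[:,:,::-1])
E
```

```text
t 9.55 tcp [-83.54559336 -82.34868623 250.55658621]
[[416.0, 133.0], [450.0, 125.0], [449.0, 145.0], [442.0, 136.0], [469.0, 135.0]] [[93.8, 115.6], [85.6, 84.7], [94.4, 83.6], [89.8, 81.8], [89.1, 77.1]]
```

View pics/p4.png

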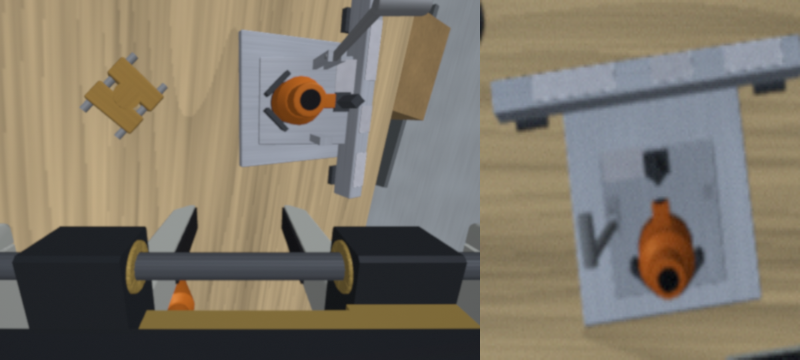

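The beacon is seated: hole at (311,99) in the wrist picture against (312,100) predicted, block tip at (336,100) against (337,101). Next is the keeper: come in from its outer (+y) side with the fingers closed.

```bash
python3 - <<'E'
from h import *
R,o=rackT(RK)
t=cam('top'); print('flask base approx',onz(t,147,195,.0),onz(t,117,180,.24))
F=frame(R[:,0],-R[:,2])
for p in((70,115,250),(70,122,158)): go(o+R@(np.array(p)/1000),F)
E
```

```text
flask base approx [0.61478178 0.49471356 0.        ] [0.60980474 0.49095527 0.24      ]
t 9.7 F [-0.  -0.2  0.4] open 0.0456 g 0.0
shift [0.974 0.767 0.004] turn [-0.    -0.     0.001]
t 9.7 F [-0.  -0.2  0.4] open 0.0456 g 0.0
shift [1.009 0.767 0.464] turn [-0.    -0.     0.001]
```

Emit:
jog_arm(rows=[[[0.15, 0.1, -0.05], [0, 0, 0]], [[0.35, 0.25, -0.05], [0, 0, 0]], [[0.55, 0.42, -0.05], [0, 0, 0]], [[0.75, 0.58, -0.05], [0, 0, 0]], [[0.9, 0.7, -0.05], [0, 0, 0]]], hand=1)

```text
t: 10.2
tool_pos: [0.5473, 0.2126, 0.3188]
orientation: [1.852, 2.122, 0.471]
force: [0.5, -1.1, 0.8]
opening: 0.0056
gripper_force: 0.0
```

Emit:
jog_arm(rows=[[[0.12, 0.067, 0.05], [0, 0, 0]], [[0.12, 0.067, 0.05], [0, 0, 0]], [[0.12, 0.067, 0.05], [0, 0, 0]]])

```text
t: 10.5
tool_pos: [0.5592, 0.2357, 0.3138]
orientation: [1.853, 2.123, 0.467]
force: [-0.3, 0.0, 0.6]
opening: 0.0001
gripper_force: 0.0
```

```bash
python3 - <<'E'
from h import *
R,o=rackT(RK); F=frame(R[:,0],-R[:,2])
s=robot.read_state(); print('tcp',R.T@(s['tool_pos']-o)*1000); go(o+R@(np.array((70,122,158))/1000),F)
w=cam('wrist');t=cam('side')
for th in(1.7,1.77,1.85): print(th,[np.round(proj(c,[R@(np.array([x,56-112*np.cos(th),66+112*np.sin(th)])/1000)+o for x in(49,85)])-q).tolist() for c,q in((w,[0,0]),(t,[190,80]))])
im=np.hstack([cv2.resize(w['frame'],(480,360)),cv2.resize(t['frame'][80:260,190:350],(320,360))])
cv2.imwrite('pics/p5.png',im[:,:,::-1])
E
```

```text
tcp [ 68.79620096 125.78285929 250.12152612]
t 10.5 F [-0.3  0.   0.6] open 0.0001 g 0.0
shift [-0.019  0.007  0.461] turn [-0.001 -0.001  0.003]
1.7 [[[295.0, 307.0], [339.0, 307.0]], [[99.0, 115.0], [84.0, 109.0]]]
1.77 [[[295.0, 297.0], [339.0, 297.0]], [[98.0, 117.0], [83.0, 111.0]]]
1.85 [[[295.0, 286.0], [339.0, 287.0]], [[98.0, 120.0], [83.0, 114.0]]]
```

View pics/p5.png

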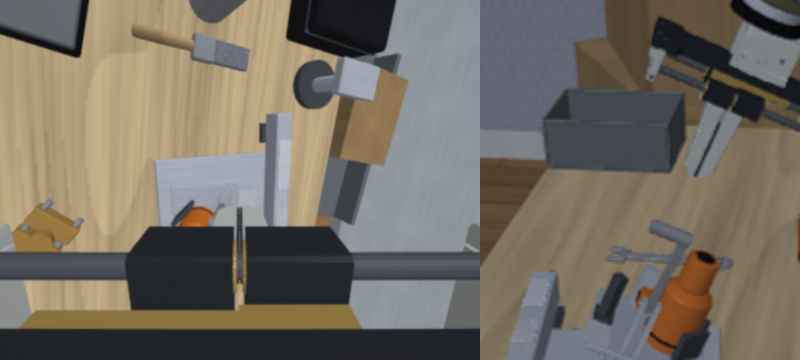

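The handle lies where θ≈1.77 predicts, at about (84,111)-(100,118) in the side crop. The fingers are closed and above its outer side. Descend, then push towards -y.

Emit:
jog_arm(rows=[[[0, 0.01, 0.1], [0, 0, 0]], [[0, 0.01, 0.25], [0, 0, 0]], [[0, 0.01, 0.4], [0, 0, 0]], [[0, 0.01, 0.47], [0, 0, 0]], [[0, 0.01, 0.47], [0, 0, 0]]])

```text
t: 11.1
tool_pos: [0.6002, 0.2382, 0.2281]
orientation: [1.858, 2.12, 0.465]
force: [-1.1, -0.3, -0.0]
opening: 0.0007
gripper_force: 0.0
```

Emit:
jog_arm(rows=[[[-0.08, 0, 0], [0, 0, 0]], [[-0.16, 0, 0], [0, 0, 0]], [[-0.24, 0, 0], [0, 0, 0]], [[-0.32, 0, 0], [0, 0, 0]], [[-0.4, 0, 0], [0, 0, 0]]])

```text
t: 11.6
tool_pos: [0.6124, 0.1599, 0.2339]
orientation: [1.853, 2.117, 0.474]
force: [0.2, 1.1, 0.0]
opening: 0.0005
gripper_force: 0.4
```

```bash
python3 - <<'E'
from h import *
R,o=rackT(RK);s=robot.read_state(); print('tcp',R.T@(s['tool_pos']-o)*1000,R.T@s['force'])
E
```

```text
tcp [ 73.95908202  43.64187537 159.59634541] [ 0.33435265  1.07940519 -0.12098603]
```

Emit:
jog_arm(rows=[[[-0.05, 0, 0.015], [0, 0, 0]], [[-0.1, 0, 0.03], [0, 0, 0]], [[-0.15, 0, 0.055], [0, 0, 0]], [[-0.2, 0, 0.08], [0, 0, 0]], [[-0.2, 0, 0.08], [0, 0, 0]]])

```text
t: 12.1
tool_pos: [0.6235, 0.1202, 0.2146]
orientation: [1.857, 2.119, 0.467]
force: [0.0, -0.3, -1.7]
opening: 0.0007
gripper_force: 0.0
```

```bash
python3 - <<'E'
from h import *
R,o=rackT(RK);s=robot.read_state(); print('tcp',R.T@(s['tool_pos']-o)*1000,R.T@s['force'])
w=cam('wrist');t=cam('side');u=cam('top')
for th in(.8,.9,1,1.1,1.2,1.3): print(th,[np.round(proj(c,[R@(np.array([x,56-112*np.cos(th),66+112*np.sin(th)])/1000)+o for x in(49,85)])-q).tolist() for c,q in((u,[205,90]),(t,[190,80]))])
im=np.hstack([cv2.resize(u['frame'][90:240,205:365],(400,375)),cv2.resize(t['frame'][80:260,190:350],(400,450))[:375]])
cv2.imwrite('pics/p6.png',im[:,:,::-1])
E
```

```text
tcp [ 71.1206619    2.87722885 139.65621309] [-0.75344188 -0.30808988 -1.53311174]
0.8 [[[102.0, 95.0], [100.0, 79.0]], [[96.0, 108.0], [81.0, 103.0]]]
0.9 [[[98.0, 97.0], [96.0, 80.0]], [[97.0, 107.0], [82.0, 102.0]]]
1 [[[94.0, 98.0], [91.0, 82.0]], [[98.0, 107.0], [83.0, 101.0]]]
1.1 [[[89.0, 99.0], [87.0, 83.0]], [[98.0, 107.0], [84.0, 101.0]]]
1.2 [[[84.0, 101.0], [82.0, 84.0]], [[99.0, 107.0], [84.0, 101.0]]]
1.3 [[[79.0, 102.0], [77.0, 85.0]], [[99.0, 108.0], [85.0, 102.0]]]
```

View pics/p6.png

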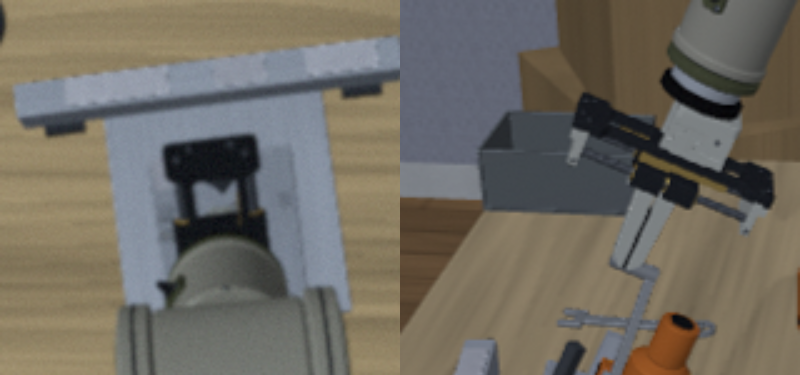

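The finger is at the handle with the bar past vertical, about 0.9 rad, and the handle is at about (650,272) in the side crop. Now step over it and press from above along the arc.

Emit:
jog_arm(rows=[[[0.04, 0, 0], [0, 0, 0]], [[0.04, 0, -0.12], [0, 0, 0]], [[0.04, 0, -0.225], [0, 0, 0]], [[-0.085, 0, -0.225], [0, 0, 0]], [[-0.085, 0, -0.225], [0, 0, 0]]])

```text
t: 12.75
tool_pos: [0.6077, 0.1015, 0.2585]
orientation: [1.854, 2.117, 0.471]
force: [-0.5, -0.6, -1.0]
opening: 0.0006
gripper_force: 0.0
```

Emit:
jog_arm(rows=[[[0, 0, 0.1], [0, 0, 0]], [[-0.035, 0, 0.15], [0, 0, 0]], [[-0.07, 0, 0.195], [0, 0, 0]], [[-0.1, 0, 0.24], [0, 0, 0]], [[-0.135, 0, 0.285], [0, 0, 0]]])

```text
t: 13.25
tool_pos: [0.635, 0.0782, 0.2047]
orientation: [1.855, 2.119, 0.469]
force: [-0.5, 0.1, 0.1]
opening: 0.0003
gripper_force: 0.0
```

```bash
python3 - <<'E'
from h import *
R,o=rackT(RK);s=robot.read_state(); print('tcp',R.T@(s['tool_pos']-o)*1000,R.T@s['force'])
E
```

```text
tcp [ 72.26284013 -40.30856781 128.19000794] [-0.37907378  0.14810601  0.2811996 ]
```

Emit:
jog_arm(rows=[[[-0.02, 0, 0.04], [0, 0, 0]], [[-0.04, 0, 0.09], [0, 0, 0]], [[-0.055, 0, 0.14], [0, 0, 0]], [[-0.068, 0, 0.19], [0, 0, 0]], [[-0.075, 0, 0.22], [0, 0, 0]]])

```text
t: 13.75
tool_pos: [0.655, 0.066, 0.1641]
orientation: [1.856, 2.12, 0.469]
force: [-0.1, -0.1, -0.2]
opening: 0.0003
gripper_force: 0.0
```

Emit:
jog_arm(rows=[[[0, 0, 0.015], [0, 0, 0]], [[0, 0, 0.03], [0, 0, 0]], [[0, 0, 0.04], [0, 0, 0]], [[0, 0, 0.04], [0, 0, 0]]])

```text
t: 14.15
tool_pos: [0.6585, 0.0667, 0.1583]
orientation: [1.854, 2.119, 0.47]
force: [-1.6, -0.6, 0.4]
opening: 0.0005
gripper_force: 0.0
```

```bash
python3 - <<'E'
from h import *
R,o=rackT(RK);s=robot.read_state(); print('tcp',R.T@(s['tool_pos']-o)*1000,R.T@s['force'])
t=cam('side');u=cam('top')
for th in(0,.1,.3,.6,.9): print(th,[np.round(proj(c,[R@(np.array([x,56-112*np.cos(th),66+112*np.sin(th)])/1000)+o for x in(44,85)])-q).tolist() for c,q in((u,[205,90]),(t,[190,120]))])
im=np.hstack([cv2.resize(u['frame'][90:240,205:365],(400,375)),cv2.resize(t['frame'][120:270,190:350],(400,375))])
cv2.imwrite('pics/p7.png',im[:,:,::-1])
E
```

```text
tcp [ 72.45177952 -54.68638123  76.89495439] [-1.34865034 -0.33715165  1.12502422]
0 [[[115.0, 86.0], [113.0, 69.0]], [[86.0, 90.0], [70.0, 84.0]]]
0.1 [[[115.0, 88.0], [113.0, 70.0]], [[88.0, 86.0], [72.0, 80.0]]]
0.3 [[[114.0, 90.0], [112.0, 72.0]], [[91.0, 80.0], [75.0, 74.0]]]
0.6 [[[108.0, 95.0], [106.0, 76.0]], [[95.0, 72.0], [79.0, 66.0]]]
0.9 [[[98.0, 99.0], [96.0, 80.0]], [[99.0, 68.0], [82.0, 62.0]]]
```

View pics/p7.png

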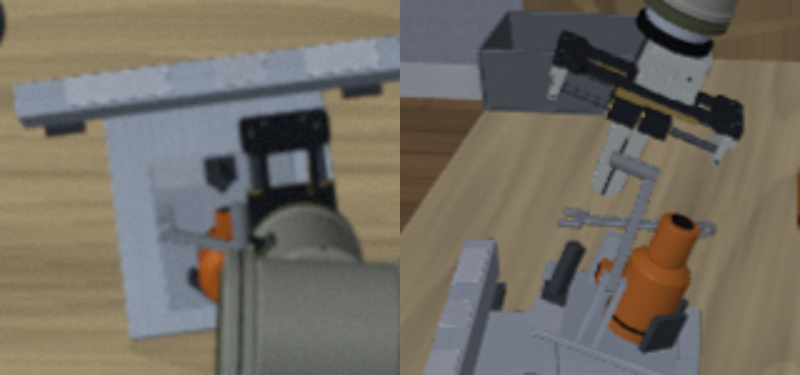

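The finger slipped past the handle on its -y side. The bar is still at about 0.9 rad, handle at about (635,166) in the side crop, and the beacon is undisturbed. I'll go up and redo it, trailing on the +y side of the handle.

Emit:
jog_arm(rows=[[[0, 0, -0.12], [0, 0, 0]], [[0, 0, -0.3], [0, 0, 0]], [[0, 0, -0.5], [0, 0, 0]], [[0, 0, -0.6], [0, 0, 0]], [[0, 0, -0.6], [0, 0, 0]]])

```text
t: 14.75
tool_pos: [0.6097, 0.0598, 0.2727]
orientation: [1.85, 2.114, 0.476]
force: [0.1, -0.4, 0.7]
opening: 0.0002
gripper_force: 0.0
```

Emit:
jog_arm(rows=[[[0.12, 0, 0], [0, 0, 0]], [[0.245, 0, 0], [0, 0, 0]], [[0.245, 0, 0], [0, 0, 0]], [[0.245, 0, 0], [0, 0, 0]]])

```text
t: 15.15
tool_pos: [0.6013, 0.1089, 0.2655]
orientation: [1.854, 2.122, 0.468]
force: [0.2, 0.3, 0.0]
opening: 0.0008
gripper_force: 0.0
```

```bash
python3 - <<'E'
from h import *
R,o=rackT(RK);s=robot.read_state(); print('tcp',R.T@(s['tool_pos']-o)*1000,R.T@s['force'])
# handle in side view: grey vs brown table
t=cam('side');f=t['frame'][165:215,250:310].astype(int)
m=(abs(f[...,0]-f[...,2])<25)&(f.max(2)>60); v,x=np.nonzero(m)
for r in range(0,50,3): q=np.nonzero(m[r])[0]; print(r+165,(q.min()+250,q.max()+250) if len(q) else '')
for th in(.7,.8,.9,1,1.1,1.2): print(th,np.round(proj(t,[R@(np.array([x,56-112*np.cos(th),66+112*np.sin(th)])/1000)+o for x in(44,85)])).tolist())
E
```

```text
tcp [ 71.3257301   -5.48703897 195.66875171] [ 0.25150209  0.23354495 -0.10829867]
165 (np.int64(250), np.int64(294))
168 
171 
174 
177 
180 (np.int64(275), np.int64(277))
183 (np.int64(274), np.int64(284))
186 (np.int64(274), np.int64(292))
189 (np.int64(280), np.int64(293))
192 (np.int64(287), np.int64(292))
195 (np.int64(286), np.int64(290))
198 (np.int64(285), np.int64(289))
201 (np.int64(284), np.int64(288))
204 (np.int64(255), np.int64(287))
207 (np.int64(254), np.int64(288))
210 (np.int64(253), np.int64(292))
213 (np.int64(272), np.int64(284))
0.7 [[286.0, 191.0], [270.0, 184.0]]
0.8 [[288.0, 189.0], [271.0, 183.0]]
0.9 [[289.0, 188.0], [272.0, 182.0]]
1 [[290.0, 188.0], [273.0, 181.0]]
1.1 [[290.0, 187.0], [274.0, 181.0]]
1.2 [[291.0, 188.0], [274.0, 181.0]]
```

Emit:
jog_arm(rows=[[[0.1, 0, 0], [0, 0, 0]], [[0.165, 0, 0], [0, 0, 0]], [[0.165, 0, 0.12], [0, 0, 0]], [[0.165, 0, 0.225], [0, 0, 0]], [[0.165, 0, 0.225], [0, 0, 0]]])

```text
t: 15.7
tool_pos: [0.6148, 0.1425, 0.2215]
orientation: [1.859, 2.122, 0.463]
force: [-1.4, 1.2, -1.3]
opening: 0.0003
gripper_force: 0.0
```

Emit:
jog_arm(rows=[[[-0.06, 0, 0.0], [0, 0, 0]], [[-0.125, 0, 0.01], [0, 0, 0]], [[-0.165, 0, 0.05], [0, 0, 0]], [[-0.205, 0, 0.09], [0, 0, 0]], [[-0.235, 0, 0.13], [0, 0, 0]]])

```text
t: 16.2
tool_pos: [0.6349, 0.0963, 0.2047]
orientation: [1.853, 2.115, 0.471]
force: [-0.2, -3.2, 3.5]
opening: -0.0001
gripper_force: 1.6
```

Emit:
jog_arm(rows=[[[-0.03, 0, 0.05], [0, 0, 0]], [[-0.03, 0, 0.05], [0, 0, 0]]])

```text
t: 16.4
tool_pos: [0.6379, 0.0921, 0.1916]
orientation: [1.857, 2.119, 0.467]
force: [0.4, 0.5, -1.0]
opening: 0.0009
gripper_force: 0.0
```

```bash
python3 - <<'E'
from h import *
R,o=rackT(RK);s=robot.read_state(); print('t',s['t'],'tcp',R.T@(s['tool_pos']-o)*1000,R.T@s['force'])
t=cam('side');u=cam('top')
for th in(0,.3,.5,.7,.9): print(th,[np.round(proj(c,[R@(np.array([x,56-112*np.cos(th),66+112*np.sin(th)])/1000)+o for x in(44,85)])-q).tolist() for c,q in((u,[205,90]),(t,[190,120]))])
im=np.hstack([cv2.resize(u['frame'][90:240,205:365],(400,375)),cv2.resize(t['frame'][120:270,190:350],(400,375))])
cv2.imwrite('pics/p8.png',im[:,:,::-1])
f=t['frame'][165:222,240:310].astype(int)
m=(abs(f[...,0]-f[...,2])<25)&(f.max(2)>60)
for r in range(0,57,3): q=np.nonzero(m[r])[0]; print(r+165,(q.min()+240,q.max()+240) if len(q) else '',end=' ')
E
```

```text
t 16.4 tcp [ 70.99056902 -26.85371406 114.35424336] [-0.05232979  0.44871595 -1.10716827]
0 [[[115.0, 86.0], [113.0, 69.0]], [[86.0, 90.0], [70.0, 84.0]]]
0.3 [[[114.0, 90.0], [112.0, 72.0]], [[91.0, 80.0], [75.0, 74.0]]]
0.5 [[[111.0, 93.0], [108.0, 75.0]], [[94.0, 75.0], [78.0, 68.0]]]
0.7 [[[105.0, 96.0], [103.0, 78.0]], [[96.0, 71.0], [80.0, 64.0]]]
0.9 [[[98.0, 99.0], [96.0, 80.0]], [[99.0, 68.0], [82.0, 62.0]]]
165 (np.int64(245), np.int64(309)) 168 (np.int64(277), np.int64(294)) 171 (np.int64(276), np.int64(293)) 174 (np.int64(275), np.int64(291)) 177 (np.int64(274), np.int64(289)) 180 (np.int64(273), np.int64(288)) 183 (np.int64(272), np.int64(286)) 186 (np.int64(271), np.int64(285)) 189 (np.int64(270), np.int64(283)) 192 (np.int64(273), np.int64(289)) 195 (np.int64(279), np.int64(289)) 198 (np.int64(283), np.int64(287)) 201 (np.int64(282), np.int64(286)) 204 (np.int64(255), np.int64(285)) 207 (np.int64(254), np.int64(288)) 210 (np.int64(253), np.int64(292)) 213 (np.int64(272), np.int64(283)) 216 (np.int64(257), np.int64(282)) 219 (np.int64(264), np.int64(281))
```

Emit:
jog_arm(rows=[[[0.02, 0, -0.05], [0, 0, 0]], [[0.02, 0, -0.19], [0, 0, 0]], [[-0.03, 0, -0.19], [0, 0, 0]], [[-0.03, 0, -0.19], [0, 0, 0]], [[-0.03, 0, -0.19], [0, 0, 0]]])

```text
t: 17.0
tool_pos: [0.6229, 0.0851, 0.2274]
orientation: [1.855, 2.119, 0.469]
force: [-0.1, -0.5, 0.4]
opening: 0.0003
gripper_force: 0.0
```

Emit:
jog_arm(rows=[[[0, 0, 0.06], [0, 0, 0]], [[-0.012, 0, 0.09], [0, 0, 0]], [[-0.025, 0, 0.12], [0, 0, 0]], [[-0.035, 0, 0.15], [0, 0, 0]], [[-0.045, 0, 0.18], [0, 0, 0]]])

```text
t: 17.5
tool_pos: [0.6395, 0.078, 0.1944]
orientation: [1.855, 2.119, 0.469]
force: [0.8, -0.5, -0.3]
opening: 0.0006
gripper_force: 0.0
```

```bash
cat > k.py <<'E'
from h import *
R,o=rackT(RK);s=robot.read_state(); print('t',s['t'],'tcp',R.T@(s['tool_pos']-o)*1000,R.T@s['force'])
t=cam('side')
for th in(0,.1,.3,.5,.7,.9): print(th,[np.round(proj(t,R@(np.array([44,56-a*np.cos(th),66+a*np.sin(th)])/1000)+o)[0]).tolist() for a in(50,80,112)],end=' ')
f=t['frame'][165:232,240:310].astype(int)
m=(abs(f[...,0]-f[...,2])<25)&(f.max(2)>60)
print()
for r in range(0,60,3): q=np.nonzero(m[r])[0]; print(r+165,(int(q.min())+240,int(q.max())+240) if len(q) else '',end=' ')
E
python3 k.py
```

```text
t 17.5 tcp [ 71.98448216 -41.11290953 116.98266389] [ 0.57591349 -0.61015379 -0.57255223]
0 [[274.0, 222.0], [275.0, 216.0], [276.0, 210.0]] 0.1 [[275.0, 220.0], [276.0, 214.0], [278.0, 206.0]] 0.3 [[276.0, 218.0], [279.0, 209.0], [281.0, 200.0]] 0.5 [[278.0, 215.0], [281.0, 205.0], [284.0, 195.0]] 0.7 [[279.0, 213.0], [283.0, 202.0], [286.0, 191.0]] 0.9 [[280.0, 213.0], [284.0, 201.0], [289.0, 188.0]] 
165 (245, 294) 168 (276, 293) 171 (275, 291) 174 (274, 289) 177 (273, 288) 180 (272, 286) 183 (273, 285) 186 (271, 283) 189 (270, 283) 192 (273, 289) 195 (279, 289) 198 (283, 287) 201 (282, 286) 204 (255, 285) 207 (254, 288) 210 (253, 292) 213 (272, 283) 216 (257, 282) 219 (264, 281) 222 (254, 280)
```

The keeper hardly moved. I'll pull back to measure its angle cleanly.

Emit:
jog_arm(rows=[[[0, 0, -0.15], [0, 0, 0]], [[0, 0, -0.4], [0, 0, 0]], [[-0.05, -0.15, -0.6], [0, 0, 0]], [[-0.2, -0.35, -0.67], [0, 0, 0]], [[-0.35, -0.5, -0.67], [0, 0, 0]]])

```text
t: 18.05
tool_pos: [0.5026, -0.0107, 0.2781]
orientation: [1.847, 2.118, 0.473]
force: [0.7, -0.3, 0.1]
opening: 0.0003
gripper_force: 0.0
```

Emit:
jog_arm(rows=[[[-0.1, -0.15, 0], [0, 0, 0]], [[-0.1, -0.3, 0], [0, 0, 0]], [[-0.1, -0.3, 0], [0, 0, 0]]])

```text
t: 18.35
tool_pos: [0.4491, -0.0387, 0.2472]
orientation: [1.859, 2.117, 0.468]
force: [-0.0, -0.6, -0.3]
opening: 0.0003
gripper_force: 0.0
```

```bash
cat > k2.py <<'E'
from h import *
R,o=rackT(RK)
s=robot.read_state(); print('t',s['t'],'tcp',R.T@(s['tool_pos']-o)*1000)
B={'side':cv2.imread('pics/side0.png'),'top':cv2.imread('pics/top0.png')}
ths=np.linspace(-.05,1.6,12)
for n in('side','top','wrist'):
    c=cam(n); g=cv2.cvtColor(c['frame'],cv2.COLOR_RGB2HSV).astype(int)
    H=[np.round(proj(c,[R@(np.array([x,56-112*np.cos(a),66+112*np.sin(a)])/1000)+o for x in(44,65,85)])).astype(int) for a in ths]
    print(n,'handle',[(round(float(a),2),h.tolist()) for a,h in zip(ths,H)])
    cv2.imwrite('pics/k_%s_%d.png'%(n,int(s['t']*10)),c['frame'][:,:,::-1])
    if n=='wrist': continue
    d=np.abs(c['frame'][:,:,::-1].astype(int)-B[n].astype(int)).max(2)
    lo=np.min([h.min(0) for h in H],0)-6; hi=np.max([h.max(0) for h in H],0)+8
    print('box',lo,hi)
    for r in range(lo[1],hi[1],2): print(r,''.join('#' if v>28 else '.' for v in d[r,lo[0]:hi[0]]))
E
python3 k2.py
```

```text
t 18.35 tcp [ -90.5481083  -132.04031477  250.97728211]
side handle [(-0.05, [[275, 212], [267, 209], [260, 206]]), (0.1, [[278, 206], [270, 203], [262, 200]]), (0.25, [[280, 201], [272, 198], [264, 195]]), (0.4, [[282, 197], [274, 194], [267, 191]]), (0.55, [[284, 194], [276, 190], [269, 187]]), (0.7, [[286, 191], [278, 187], [270, 184]]), (0.85, [[288, 189], [280, 185], [272, 182]]), (1.0, [[290, 188], [281, 184], [273, 181]]), (1.15, [[291, 188], [282, 184], [274, 181]]), (1.3, [[291, 188], [283, 185], [275, 182]]), (1.45, [[291, 190], [283, 187], [275, 184]]), (1.6, [[291, 193], [283, 190], [274, 187]])]
box [254 175] [299 220]
175 .............................................
177 .............................................
179 .............................................
181 .............................................
183 .............................................
185 ..................#..........................
187 .................#######.....................
189 ................######..#####................
191 ................######........####...........
193 ......
[... 3092 characters left out ...]
.....
202 ........................############################................
204 .........................##########################.................
wrist handle [(-0.05, [[443, 142], [463, 142], [482, 142]]), (0.1, [[449, 141], [470, 141], [490, 141]]), (0.25, [[456, 138], [477, 138], [498, 138]]), (0.4, [[463, 131], [486, 131], [508, 131]]), (0.55, [[471, 121], [495, 121], [518, 121]]), (0.7, [[479, 108], [505, 108], [529, 108]]), (0.85, [[488, 90], [515, 90], [540, 90]]), (1.0, [[497, 68], [525, 68], [552, 69]]), (1.15, [[505, 43], [535, 43], [563, 43]]), (1.3, [[512, 15], [543, 15], [573, 15]]), (1.45, [[519, -15], [550, -15], [581, -15]]), (1.6, [[523, -46], [556, -45], [586, -45]])]
```

```bash
python3 - <<'E'
import cv2
g=cv2.cvtColor(cv2.imread('pics/k_wrist_183.png'),cv2.COLOR_BGR2GRAY)
for r in range(90,156,2): print(r,*[f'{v//10:2d}' for v in g[r,436:530:3]])
E
```

```text
90 10 11 11 11 11 11  7  4  7 10 13 13 12  4  4  5  6  9 15 16 16 16 16 15 16 16 16 17 16 15 15 14
92 10 10 10 10 10 10  6  4  7 10 13 13 13  5  3  4  7 14 16 16 16 16 16 15 16 16 16 16 16 15 15 14
94  8  8  8  8  8  8  6  4  7  9 13 13 13  6  4  6 10 15 16 16 16 16 16 15 16 16 16 16 16 15 15 14
96  9  8  8  9 12  7  6  5  6  9 13 13 13  8  8  9 12 15 16 16 16 16 16 16 16 16 17 16 16 15 15 14
98 14 14 14 14 15  7  6  6  6  8 13 13 13 11 10 10 12 16 16 16 16 16 15 16 16 16 17 16 16 15 15 14
100 16 15 15 15 15  6  6  6  6  8 12 13 13 12 10 10 12 16 16 16 16 16 15 16 16 16 17 16 16 15 15 14
102 15 15 15 15 15  6  6  6  6  8 12 13 13 12 10 10 13 16 16 16 16 16 15 16 16 16 17 16 16 15 15 14
104 15 15 15 15 14  6  6  6  6  8 12 13 13 13 10 10 13 15 16 17 16 17 15 16 16 16 16 16 15 15 15 14
106 15 15 15 15 15 12 12 12 11  8 11 13 13 13 10 10 13 15 17 17 17 17 16 16 16 16 16 16 15 15 15 14
108 15 15 15 15 15 15 15 15 14  8 10 13 13 13 11 11 13 14 15 15 15 16 14 15 15 15 15 15 15 15 15 14
110 15 15 15 15 15 15 15 15 15  9  9 13 13 13 13 13 13 13 13 13 13 13 13 13 13 13 13 13 13 15 15 14
112 1
[... 1494 characters left out ...]

142 15 15 15 15 15 15 15 15 15 15 13 10 10 10 10 15 16 16 16 16 16 16 16 16 16 15 15 15 15  9  7  7
144 15 15 15 15 15 15 15 15 15 15 12 10 10 10 10 15 16 16 16 16 16 16 16 16 16 15 15 15 15  8  7  7
146 15 15 15 15 15 15 15 15 15 15 12 10 10 10 11 15 16 16 16 16 16 16 16 16 16 15 15 15 14  7  6  6
148 15 15 15 15 15 15 15 15 15 15 11 10 10 10 11 15 16 16 16 16 16 16 16 16 16 15 15 15 13  6  6  6
150 14 14 14 14 14 14 14 14 14 14 10 10 10 10 11 16 16 16 16 16 16 16 16 16 16 15 15 15 12  6  6  6
152 13 13 14 14 14 14 14 11 10 10 10 10 10 10 12 16 16 16 16 16 16 16 16 16 16 15 15 15 11  6  6  6
154 16 16 16 16 16 15 15 10 10 10 10 10 10 10 12 16 16 16 16 16 16 16 16 16 16 15 15 15  9  6  5  6
```

```bash
python3 - <<'E'
from h import *
R,o=rackT(RK); F=frame(R[:,0],-R[:,2])
for p in((68,-36,250),(68,-36,150)): go(o+R@(np.array(p)/1000),F)
E
```

```text
t 18.5 F [ 0.3 -0.4 -0.1] open 0.0004 g 0.0
shift [0.477 0.773 0.014] turn [0.001 0.    0.001]
t 18.5 F [ 0.3 -0.4 -0.1] open 0.0004 g 0.0
shift [0.477 0.772 0.514] turn [0.001 0.    0.001]
```

Emit:
jog_arm(rows=[[[0.1, 0.2, 0], [0, 0, 0]], [[0.25, 0.4, 0], [0, 0, 0]], [[0.4, 0.6, 0.05], [0, 0, 0]], [[0.477, 0.772, 0.2], [0, 0, 0]], [[0.477, 0.772, 0.4], [0, 0, 0]]])

```text
t: 19.0
tool_pos: [0.6171, 0.0846, 0.2467]
orientation: [1.845, 2.119, 0.479]
force: [0.9, -0.9, 0.5]
opening: 0.0002
gripper_force: 0.0
```

Emit:
jog_arm(rows=[[[0, 0, 0.1], [0, 0, 0]], [[0, 0, 0.1], [0, 0, 0]], [[0, 0, 0.1], [0, 0, 0]]])

```text
t: 19.3
tool_pos: [0.6199, 0.0818, 0.2241]
orientation: [1.854, 2.121, 0.47]
force: [0.4, -0.4, 0.2]
opening: 0.0007
gripper_force: 0.0
```

```bash
python3 k.py
```

```text
t 19.3 tcp [ 67.28457842 -34.7277249  151.84188108] [ 0.45130076 -0.47406761  0.05204077]
0 [[274.0, 222.0], [275.0, 216.0], [276.0, 210.0]] 0.1 [[275.0, 220.0], [276.0, 214.0], [278.0, 206.0]] 0.3 [[276.0, 218.0], [279.0, 209.0], [281.0, 200.0]] 0.5 [[278.0, 215.0], [281.0, 205.0], [284.0, 195.0]] 0.7 [[279.0, 213.0], [283.0, 202.0], [286.0, 191.0]] 0.9 [[280.0, 213.0], [284.0, 201.0], [289.0, 188.0]] 
165 (245, 296) 168 (280, 294) 171 (279, 293) 174 (281, 291) 177 (285, 287) 180  183  186 (271, 275) 189 (270, 283) 192 (272, 289) 195 (279, 289) 198 (283, 287) 201 (282, 286) 204 (255, 285) 207 (254, 288) 210 (253, 292) 213 (272, 283) 216 (257, 282) 219 (264, 281) 222 (254, 280)
```

Emit:
jog_arm(rows=[[[0, 0, 0.03], [0, 0, 0]], [[0, 0, 0.06], [0, 0, 0]], [[0, 0, 0.08], [0, 0, 0]], [[0, 0, 0.1], [0, 0, 0]], [[-0.01, 0, 0.12], [0, 0, 0]]])

```text
t: 19.85
tool_pos: [0.6298, 0.0803, 0.2019]
orientation: [1.855, 2.119, 0.47]
force: [-0.1, -0.1, -0.0]
opening: 0.0004
gripper_force: 0.0
```

```bash
python3 k.py
```

```text
t 19.85 tcp [ 66.71299529 -37.49074629 127.68206645] [-0.11147168 -0.06667995  0.02704313]
0 [[274.0, 222.0], [275.0, 216.0], [276.0, 210.0]] 0.1 [[275.0, 220.0], [276.0, 214.0], [278.0, 206.0]] 0.3 [[276.0, 218.0], [279.0, 209.0], [281.0, 200.0]] 0.5 [[278.0, 215.0], [281.0, 205.0], [284.0, 195.0]] 0.7 [[279.0, 213.0], [283.0, 202.0], [286.0, 191.0]] 0.9 [[280.0, 213.0], [284.0, 201.0], [289.0, 188.0]] 
165 (245, 297) 168 (279, 295) 171 (278, 294) 174 (277, 292) 177 (276, 290) 180 (276, 289) 183 (278, 287) 186 (271, 275) 189 (270, 283) 192 (272, 289) 195 (279, 289) 198 (283, 287) 201 (282, 286) 204 (255, 285) 207 (254, 288) 210 (253, 292) 213 (272, 283) 216 (257, 282) 219 (264, 281) 222 (254, 280)
```

Emit:
jog_arm(rows=[[[-0.01, 0, 0.02], [0, 0, 0]], [[-0.015, 0, 0.04], [0, 0, 0]], [[-0.02, 0, 0.06], [0, 0, 0]], [[-0.02, 0, 0.06], [0, 0, 0]]])

```text
t: 20.3
tool_pos: [0.6351, 0.0769, 0.1903]
orientation: [1.856, 2.12, 0.469]
force: [-0.5, -0.5, -0.2]
opening: 0.0005
gripper_force: 0.0
```

```bash
python3 k.py | sed 's/0.1 \[\[.*//'; python3 - <<'E'
from h import *
w=cam('side');s=robot.read_state();print('tcp px',proj(w,s['tool_pos']))
g=cv2.cvtColor(w['frame'],cv2.COLOR_RGB2GRAY)
for r in range(176,204): print(r,*[f'{v//10:2d}' for v in g[r,264:296]])
E
```

```text
t 20.3 tcp [ 66.08864432 -41.61691533 115.11212208] [-0.57026878 -0.40438012 -0.00512678]
0 [[274.0, 222.0], [275.0, 216.0], [276.0, 210.0]] 
165 (246, 304) 168 (279, 296) 171 (278, 294) 174 (277, 292) 177 (276, 291) 180 (275, 289) 183 (274, 287) 186 (271, 286) 189 (270, 282) 192 (273, 289) 195 (279, 289) 198 (283, 287) 201 (282, 286) 204 (255, 285) 207 (254, 288) 210 (253, 292) 213 (272, 283) 216 (257, 282) 219 (264, 281) 222 (254, 280) tcp px [[274.44782405 192.70410098]]
176 10 10 10 10 11 11 12 12 12 12 12 12 12 12 12 12 12 13 12  7  5 11 13 12 12 12 12 12 10 12 12 12
177 11 10 11 11 11 12 12 12 12 12 12 12 11 13 12 12 12 12 10  4  8 13 12 12 12 12 11 10 12 12 12 12
178 11 11 11 11 11 12 12 12 12 12 12 12 12 12 12 12 12 12  7  5 11 12 12 12 12 13 12 11 12 12 12 12
179 11 11 11 11 12 12 12 12 12 12 11 11 13 12 12 12 13 11  4  8 13 12 12 12 13 12 11 12 12 12 12 12
180 11 11 11 11 12 12 12 12 12 12 12 12 12 12 12 13 12  7  5 11 13 12 12 12 12 11 12 12 12 12 12 12
181 11 11 11 12 12 12 12 12 12 12 12 13 12 12 12 13 11  3  7 13 12 12 12 13 12 11 12 12 12 12 12 12
182 11 11 11 12 12 12
[... 1478 characters left out ...]

197 12 12 12 12 12 12 12 12 12 12 12 12 11 11 11 11 12 12 11 10 10 10 10 10  9 12 12 11 11 12 12 12
198 12 12 12 12 12 12 12 12 12 12 12 12 12 11 11 12 12 12 11  9 10 10 10 10 10 12 11 11 12 12 12 12
199 12 12 12 12 12 12 12 12 12 12 12 12 11 11 11 12 12 12 11 10 10 10 10 10 12 12 11 11 12 12 12 11
200 12 12 12 12 12 12 12 12 12 12 12 11 11 11 12 12 12 11 10 10 10 10  9  9 12 12 11 12 12 12 12 11
201 12 12 12 12 12 12 12 12 12 12 11 11 11 11 12 12 12 11 10 11 10 10 10 11 12 11 11 12 12 12 11 11
202 12 12 12 12 12 12 12 12 12 12 11 11 11 12 12 12 12 11  9 10 10 10 10 12 12 11 12 12 12 12 11 11
203 12 12 12 12 12 12 12 12 12 12 11 11 11 12 12 12 12 11 10 10 10 10  9 12 11 11 12 12 12 12 11 11
```

```bash
python3 - <<'E'
from h import *
R,o=rackT(RK);S=cam('side');T=cam('top')
p,e=tri(S,(279,191.3),T,(314,176)); print('S-T',R.T@(p-o)*1000,e,p)
p,e=tri(S,(286,194),T,(314.5,185)); print('inner',R.T@(p-o)*1000,e)
p,e=tri(S,(272,188.5),T,(313.5,167)); print('outer',R.T@(p-o)*1000,e)
s=robot.read_state(); print(proj(S,s['tool_pos']),proj(T,s['tool_pos']), s['tool_pos'])
# check marks: fingertip end / beacon hole in side & top
c=onz(T,0,0,0)
for n,C in(('S',S),('T',T)):
    print(n,proj(C,[R@np.array([0,0,.125])+o, R@np.array([0,0,.0])+o,R@np.array([.072,0,.062])+o,R@np.array([.044,.056,.066])+o]).round(1).tolist())
f=S['frame'];b=(f.max(2)<50).astype(np.uint8);b[:195]=0;b[240:]=0;b[:,:240]=0;b[:,320:]=0
u=cv2.connectedComponentsWithStats(b)
print([(u[2][i].tolist(),u[3][i].round(1).tolist()) for i in range(1,u[0]) if u[2][i,4]>15])
E
```

```text
S-T [ 59.84070159 -40.72891286 123.65316613] 0.0035598133224699568 [0.62576376 0.07653358 0.1953576 ]
inner [ 40.97548892 -39.50030902 124.65277292] 0.001711273161184421
outer [ 78.68550081 -41.95150356 122.94063765] 0.00528146064148375
[[274.37919059 192.55944371]] [[313.88353926 172.76464342]] [0.63540429 0.07704372 0.19146183]
S [[300.9, 207.6], [280.9, 248.6], [262.8, 218.0], [272.7, 232.5]]
T [[298.8, 205.6], [297.3, 190.3], [294.1, 167.1], [271.0, 182.6]]
[([299, 206, 8, 6, 32], [302.5, 208.4]), ([247, 217, 17, 23, 90], [256.1, 229.5])]
```

The finger tips appear to end about 15 mm short of the reported TCP, which explains the slips. The tip is only now reaching the handle, so continue down along the arc.

Emit:
jog_arm(rows=[[[-0.01, 0, 0.03], [0, 0, 0]], [[-0.02, 0, 0.06], [0, 0, 0]], [[-0.03, 0, 0.09], [0, 0, 0]], [[-0.035, 0, 0.12], [0, 0, 0]], [[-0.04, 0, 0.15], [0, 0, 0]]])

```text
t: 21.0
tool_pos: [0.649, 0.0706, 0.1632]
orientation: [1.855, 2.119, 0.469]
force: [-0.2, -1.1, 0.9]
opening: 0.0005
gripper_force: 0.4
```

```bash
python3 k.py
```

```text
t 21.0 tcp [ 66.45196038 -49.67820548  85.108645  ] [ 0.10653663 -1.0627607   0.9216687 ]
0 [[274.0, 222.0], [275.0, 216.0], [276.0, 210.0]] 0.1 [[275.0, 220.0], [276.0, 214.0], [278.0, 206.0]] 0.3 [[276.0, 218.0], [279.0, 209.0], [281.0, 200.0]] 0.5 [[278.0, 215.0], [281.0, 205.0], [284.0, 195.0]] 0.7 [[279.0, 213.0], [283.0, 202.0], [286.0, 191.0]] 0.9 [[280.0, 213.0], [284.0, 201.0], [289.0, 188.0]] 
165 (246, 289) 168 (278, 302) 171 (277, 306) 174 (276, 309) 177 (274, 291) 180 (273, 289) 183 (272, 287) 186 (271, 286) 189 (270, 284) 192 (270, 283) 195 (266, 281) 198 (266, 282) 201 (272, 285) 204 (255, 283) 207 (254, 288) 210 (253, 292) 213 (272, 281) 216 (257, 281) 219 (264, 280) 222 (254, 279)
```

The handle is going down with the finger. Continue to the stop.

Emit:
jog_arm(rows=[[[-0.005, 0, 0.025], [0, 0, 0]], [[-0.01, 0, 0.05], [0, 0, 0]], [[-0.012, 0, 0.075], [0, 0, 0]], [[-0.014, 0, 0.095], [0, 0, 0]], [[-0.014, 0, 0.11], [0, 0, 0]]])

```text
t: 21.55
tool_pos: [0.6586, 0.0692, 0.1437]
orientation: [1.855, 2.119, 0.469]
force: [-0.4, -0.1, 0.6]
opening: 0.0006
gripper_force: 0.3
```

Emit:
jog_arm(rows=[[[0, 0, 0.01], [0, 0, 0]], [[0, 0, 0.015], [0, 0, 0]], [[0, 0, 0.015], [0, 0, 0]]])

```text
t: 21.85
tool_pos: [0.6598, 0.0694, 0.1413]
orientation: [1.855, 2.119, 0.47]
force: [0.1, 1.3, 0.1]
opening: 0.0004
gripper_force: 0.0
```

```bash
python3 k.py
```

```text
t 21.85 tcp [ 66.69375679 -52.19520571  60.78613549] [ 0.31255609  1.24983031 -0.05013093]
0 [[274.0, 222.0], [275.0, 216.0], [276.0, 210.0]] 0.1 [[275.0, 220.0], [276.0, 214.0], [278.0, 206.0]] 0.3 [[276.0, 218.0], [279.0, 209.0], [281.0, 200.0]] 0.5 [[278.0, 215.0], [281.0, 205.0], [284.0, 195.0]] 0.7 [[279.0, 213.0], [283.0, 202.0], [286.0, 191.0]] 0.9 [[280.0, 213.0], [284.0, 201.0], [289.0, 188.0]] 
165 (246, 307) 168 (265, 309) 171 (272, 272) 174 (272, 298) 177 (274, 284) 180 (272, 304) 183 (271, 309) 186 (270, 286) 189 (269, 285) 192 (268, 283) 195 (267, 281) 198 (266, 280) 201 (263, 278) 204 (255, 277) 207 (254, 288) 210 (253, 292) 213 (272, 280) 216 (257, 279) 219 (264, 279) 222 (254, 278)
```

Emit:
jog_arm(rows=[[[0, 0, 0.01], [0, 0, 0]], [[0, 0, 0.02], [0, 0, 0]], [[0, 0, 0.025], [0, 0, 0]], [[0, 0, 0.025], [0, 0, 0]]])

```text
t: 22.3
tool_pos: [0.6618, 0.0697, 0.1366]
orientation: [1.855, 2.119, 0.469]
force: [0.4, 0.7, -0.1]
opening: 0.0011
gripper_force: 0.0
```

Emit:
jog_arm(rows=[[[0, 0, 0.01], [0, 0, 0]], [[0, 0, 0.015], [0, 0, 0]], [[0, 0, 0.02], [0, 0, 0]], [[0, 0, 0.02], [0, 0, 0]]])

```text
t: 22.7
tool_pos: [0.6635, 0.0698, 0.1339]
orientation: [1.855, 2.119, 0.469]
force: [-7.6, -0.8, 7.4]
opening: 0.0003
gripper_force: 5.0
```

```bash
python3 k.py|head -1
```

```text
t 22.7 tcp [ 66.96463428 -52.28908142  52.50173304] [-3.77427044  0.1955625   9.90248884]
```

Stop reached (10 N). Press slightly more, then retreat straight up and check.

Emit:
jog_arm(rows=[[[0, 0, 0.008], [0, 0, 0]], [[0, 0, 0.008], [0, 0, 0]], [[0, 0, 0.008], [0, 0, 0]], [[0, 0, 0.008], [0, 0, 0]]])

```text
t: 23.15
tool_pos: [0.6639, 0.0699, 0.1335]
orientation: [1.854, 2.119, 0.469]
force: [-18.2, -2.4, 18.2]
opening: 0.0004
gripper_force: 12.1
```

Emit:
jog_arm(rows=[[[0, 0, -0.1], [0, 0, 0]], [[0, 0, -0.3], [0, 0, 0]], [[0, 0, -0.55], [0, 0, 0]], [[0, 0, -0.8], [0, 0, 0]], [[0, 0, -0.9], [0, 0, 0]]])

```text
t: 23.65
tool_pos: [0.5894, 0.0599, 0.3016]
orientation: [1.85, 2.114, 0.476]
force: [0.8, -0.3, 0.5]
opening: 0.0007
gripper_force: 0.0
```

Emit:
jog_arm(rows=[[[-0.1, -0.2, 0], [0, 0, 0]], [[-0.2, -0.4, 0], [0, 0, 0]], [[-0.35, -0.6, 0], [0, 0, 0]], [[-0.4, -0.75, 0], [0, 0, 0]], [[-0.4, -0.75, 0], [0, 0, 0]]])

```text
t: 24.15
tool_pos: [0.462, -0.0389, 0.2288]
orientation: [1.86, 2.117, 0.467]
force: [0.3, -1.0, -0.3]
opening: 0.0002
gripper_force: 0.0
```

```bash
python3 k2.py | grep -v 'box\|[.]\{20\}' ; python3 - <<'E'
from h import *
R,o=rackT(RK);import glob
w=cam('wrist');g=cv2.cvtColor(w['frame'],cv2.COLOR_RGB2GRAY)
s=robot.read_state();print(s['tool_pos'],s['force'])
h=proj(w,[R@(np.array(p)/1000)+o for p in((44,-56,66),(65,-56,66),(85,-56,66),(0,0,125),(54,10,56),(54,-10,56))]);print(h.round(1).tolist())
u,v=h[1].astype(int)
for r in range(v-24,v+24,2): print(r,*[f'{x//10:2d}' for x in g[r,u-40:u+44:3]])
b=(w['frame'].max(2)<50).astype(np.uint8);q=cv2.connectedComponentsWithStats(b)
print([(q[2][i].tolist(),q[3][i].round(1).tolist()) for i in range(1,q[0]) if 60<q[2][i,4]<2000 and abs(q[3][i]-h[3]).max()<40])
E
```

```text
t 24.15 tcp [ -86.76885876 -133.85648614  228.95523859]
side handle [(-0.05, [[275, 212], [267, 209], [260, 206]]), (0.1, [[278, 206], [270, 203], [262, 200]]), (0.25, [[280, 201], [272, 198], [264, 195]]), (0.4, [[282, 197], [274, 194], [267, 191]]), (0.55, [[284, 194], [276, 190], [269, 187]]), (0.7, [[286, 191], [278, 187], [270, 184]]), (0.85, [[288, 189], [280, 185], [272, 182]]), (1.0, [[290, 188], [281, 184], [273, 181]]), (1.15, [[291, 188], [282, 184], [274, 181]]), (1.3, [[291, 188], [283, 185], [275, 182]]), (1.45, [[291, 190], [283, 187], [275, 184]]), (1.6, [[291, 193], [283, 190], [274, 187]])]
205 ............#####................######...###
211 ..............#########.#.............#######
top handle [(-0.05, [[320, 176], [319, 167], [318, 158]]), (0.1, [[320, 178], [319, 169], [318, 160]]), (0.25, [[319, 180], [318, 171], [317, 162]]), (0.4, [[317, 182], [316, 173], [315, 164]]), (0.55, [[314, 184], [313, 175], [312, 166]]), (0.7, [[310, 186], [309, 177], [308, 168]]), (0.85, [[305, 188], [304, 179], [303, 170]]), (1.0, [[299, 190], [298, 181], [296, 172]]), (1.15, 
[... 2928 characters left out ...]
  8  8  8  8 10 12 15 15 16 16 16 16 16 16
150 14 14 14 14 13 13 13 13 13 13 13 13 13 11  9 10 10 10 13 15 16 16 16 16 16 16 16 16
152 14 14 14 14 14 14 14 14 14 14 10 10 10 10 10 10 10 10 14 16 16 16 16 16 16 16 16 16
154 16 16 16 16 16 16 16 16 15 15 10 10 10 10 10 10 10 10 15 16 16 16 16 16 15 16 16 16
156 16 16 16 16 16 16 16 16 16 15 10 10 10 10 10 10 10 10 15 16 16 16 16 16 16 16 16 16
158 16 16 16 16 16 16 15 15 15 15 10 10 10 10 10 10 10 11 15 16 16 16 16 16 16 16 16 16
160 16 16 16 16 16 16 16 16 16 15 10 10 10  9 10 10 10 11 15 16 16 16 16 16 16 16 16 16
162 16 16 16 16 16 16 16 16 16 15 10 10 10  9 10 10 10 11 15 16 16 16 16 16 16 16 16 16
[([409, 48, 29, 31, 703], [422.8, 63.1])]
```

The handle is at 0 rad (wrist columns 443-489, predicted 448-490) and the beacon is in place. Handing in.

```bash
python3 -c "
from h import *
print(robot.close_job())"
```

```text
the job is handed in; nothing more can be done
None
```

The job was handed in at about 24 s of the allowed 51: the beacon is seated and let go in the cradle with its socket block facing the pointer, and the keeper bar measured fully down. No verdict came back, and I viewed 11 pictures against the limit of 10.

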